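Set the saucepan's zone on the touch hob

ROBOT

A 6-joint arm with a two-finger parallel gripper is mounted at the origin on the work surface. World frame = base frame: x ahead of the robot, y to its left, z up, the work surface at z = 0. Lengths are in m, angles in degrees, forces in N, time in s.
With the tool pointing down it reaches from about 0.4 to 0.925 m from the base axis. Payload 3.4 kg.
Tool frame: the origin (TCP) lies between the finger pads, 19 mm behind the fingertips; this is the grasp point; z points along the fingers, y is the line along which they close (so a half turn about z gives the same grasp; the last joint's range is limited). The gripper opens to 85 mm and grips with 20 to 120 N. Pads are 22 mm wide; open, the fingers measure 114 mm over their backs; the gripper's body (76 mm by 85 mm) begins 54 mm behind the grasp point. The pads swing forward as they close: fully open they stand 13 mm farther back than shut.
Start: joints at [-76.576, 17.578, 86.31, -0, 76.112, -4.211], TCP at [0.174, -0.548, 0.25] pointing down, gripper open.
Joint ranges: [-179.03, 179.03], [-60, 130.46], [8.19, 133.38], [-81.62, 261.62], [5.75, 156.47], [-153.77, 153.77]. Speed limits (degrees/s): [147.25, 147.25, 180, 180, 180, 180].

INTERFACE

Orientations are given as [roll, pitch, yaw] about the fixed x, y, z axes, in that order (R = Rz(yaw) Ry(pitch) Rx(roll)).
In Python, from cell import r gives the robot as it stands.
- The arm moves only by the shell command python3 -m crank 'ROWS' [FORCE]. ROWS is JSON, a list of rows, each a list of 3 entries, a list of its own where there are three numbers: the shift along the tool's x, y, z in units of 30 mm (1.0 is 30 mm), then the turn, a rotation vector about the tool's x, y, z in units of 10 degrees (1.0 is 10 degrees), then the opening, from 0 (shut) to 1 (fully open). In form: [[[tx, ty, tz], [ax, ay, az], grip], ...]. A call has 1 to 12 rows; each row shifts and turns the commanded pose from where the row before left it, along the tool's axes as they then stand; what a row does not reach is not made up. A row lasts 1/8 s, in which the tool goes at most 62.5 mm and 10.7 degrees, less where a joint would pass 70% of its speed; a pose out of reach is approached as far as the arm can. A call is refused whole if a number of a shift passes 1 or a number of a turn 1, either way. A call with a gripper value outside its range is refused whole. The fingers move at their own pace and stop on an object; FORCE is the grip in N (left out, the last holds). Time passes only in rows, so rows that do not move let the fingers close. It gives the time, the measured TCP pose, the force, the opening and the grip force at its end, in the units of the state.
- r.sense(): the state, without advancing time (a new reading comes with each control period).
- r.grab_frame(name): name is "scene" or "top"; returns the picture (480x640x3 uint8, red, green, blue); there is no depth.
- r.camera_info(name): a dict with "fx", "fy", "cx", "cy" (pixels), "origin" and "rotation" of the camera in the world. Camera axes: x right, y up, looking along -z (the intrinsics and any distortion apply to the point x, -y, -z); pixel columns grow to the right and rows downward; lengths in m; the calibration is good to about 2 mm. A picture is of the moment at which its call begins. camera_info takes no time and is no camera call.
- r.close_job(): hands the job in; it is judged then, once.
Trained networks look in the newest picture that a camera, given by its name, has taken for a name from the list of things; names that differ only in an ending like _2 or _b are one class to them, and where a whole thing is asked for, a point or a joint stands for the part that bears it (a point fixed in the world has none). Each returns a list of dicts, best first, with "score" (0 to 1); they miss things now and then, are a little off and sometimes report something else, mostly with a low value. They report only what shows in the picture. A call takes as long as a camera call. They do not tell look-alikes from the thing itself.
- r.recognise(name, camera): "xyz" ([x, y, z] in m, in world coordinates, good to about 4 mm: the middle of the surface that is visible of it).
- r.silhouettes(name, camera): "pixels" (480x640 bool, what is visible of it).
The state is a dict: "time": time; "qpos": joint angles; "qd": joint speeds; "tau": joint torques, N m; "tool_pos": TCP position; "tcp_rot": TCP orientation; "ft_force": force on the tool from outside, world axes, zero at the start; "torque": the same for the moment, N m; "grip_width": opening from 0.0 (shut) to 1.0 (fully open); "gripper_force": force on a finger pad.
Only numpy, scipy, OpenCV 4.12 (cv2) and the standard library are available. Lean on these libraries where they do the work, as an engineer would, in place of code of your own. Each camera call takes 0.05 s, during which the arm holds its last target. There are 200 camera calls.

TASK

Set the saucepan cooking at the sixth power level: with the fingers shut and pointing straight down, rest the fingertips on the hob's red power mark for about a second, then touch the lowest bar of the row on the saucepan's side and slide up the row in one light, unbroken stroke to the sixth bar, no farther, and lift straight off there. Press gently, touch no other part of the hob, and leave the hob, pans, jar and mug where they stand; nothing is to be gripped or lifted.

Things in the scene. Friction and masses are not known exactly. Their poses are not given: they have to be found in the camera images.
- hob: two-zone induction hob, 360 deep x 600 wide x 64 mm high, 6 kg, loose on rubber feet; level black top. Origin: centre of its underside; x to its back (away from the robot), y to the left as the robot faces it, z up. Zones at (45, +150) left, (45, -150) right. Printed controls on a panel along the front, at x = -135: red power mark at y = 0, a row of nine white bars either side
- power_key: part of the hob; origin = the hob's origin, axes = the hob's. Touch field of the power key: flat, 60 (x) x 56 (y) mm, centred on the red power mark
- power_mark (a point): centre of the red power mark (a broken ring 22 mm across with a stroke), on the panel's surface at rest; axes as the hob. A touch within 14 mm of it counts. Every touch is located by the tool point (TCP), shut fingers straight down
- row_left: part of the hob; origin = the hob's origin, axes = the hob's. Touch field of the left zone's row of nine bars: flat, flush with the rest, 60 mm in x (centred on x = -135 mm), from y = 77 to 257 mm; sets the power of the left zone. Bars are printed, 7 mm wide in y, 17 mm apart, low to high from left to right (towards -y) and growing longer (10 to 34 mm in x)
- left_bar1 (a point): the lowest (leftmost, shortest) bar of the left row, on the centre line of the row at hob (-135, +235, 64) mm, on the panel's surface at rest; axes as the hob. Bar k lies 17 x (k - 1) mm towards the hob's -y
- left_bar6 (a point): the sixth bar of the left row, 85 mm to the right (hob -y) of its bar 1, on the panel's surface at rest; axes as the hob
- row_right: part of the hob; origin = the hob's origin, axes = the hob's. Touch field of the right zone's row of nine bars: flat, flush with the rest, 60 mm in x (centred on x = -135 mm), from y = -257 to -77 mm; sets the power of the right zone. Bars are printed, 7 mm wide in y, 17 mm apart, low to high from left to right (towards -y) and growing longer (10 to 34 mm in x)
- right_bar1 (a point): the lowest (leftmost, shortest) bar of the right row, on the centre line of the row at hob (-135, -99, 64) mm, on the panel's surface at rest; axes as the hob. Bar k lies 17 x (k - 1) mm towards the hob's -y
- right_bar6 (a point): the sixth bar of the right row, 85 mm to the right (hob -y) of its bar 1, on the panel's surface at rest; axes as the hob
- control_panel: black touch panel along the front of the hob, x = -180 to -98 mm over the full width, its top level with the glass top (64 mm above the counter). It lies on a soft foam gasket: pressed, the whole panel gives straight down, from 1 N to about 10 N at its full 2.5 mm, then it is rigid, and it springs back. Only a touch is needed. Origin and axes: the hob's
- blank: part of the hob; origin = the hob's origin, axes = the hob's. The blank parts of the control panel: front border, ends, and the gaps between power key and rows. Not to be touched
- glass_top: part of the hob; origin = the hob's origin, axes = the hob's. The rigid black glass with the two grey zone rings (210 mm across), behind the control panel (x = -96 to 180 mm). Not to be touched by the fingers
- saucepan: steel saucepan with its lid on, 176 mm across, 134 mm high with the black lid knob, long black handle to 230 mm from the centre along its x (turned to the back of the hob). Stands loose, centred within about 12 mm on one of the two zones. Origin: centre of its underside
- frying_pan: black open frying pan, 220 mm across, 45 mm high, dark wooden handle to 280 mm from the centre along its x (turned to the back). Stands loose on the other zone. Origin: centre of its underside
- jar: amber storage jar with red cap, 68 mm across, 130 mm high, loose on the counter beside the hob. Origin: centre of its underside
- mug: white mug, 80 mm across, 92 mm high, handle at its +y, loose on the counter beside the hob's other end. Origin: centre of its underside
Not all that is in view belongs to the job. Several things have the shape of the mug; the one meant has the colours described above. Several things look just like the jar: the one meant starts farthest to the robot's right.

How it is judged (in metres and radians):
On the way, in this order (a step that is already met when the one before it is completed fails the run):
1. the fingertips rest on the power key for at least 0.4 s (contact force between the fingers and power_key above 0.2 N and horizontal distance between the grasp point and power_mark below 0.014 m), for 0.4 s.
2. the fingertips, in light contact with the saucepan's row, are on its first bar (within 6.5 mm along the row) (((y of saucepan in the frame of hob above 0 m and contact force between the fingers and row_left above 0.2 N and y of the grasp point in the frame of left_bar1 between -0.0065 and 0.0065 m and x of the grasp point in the frame of left_bar1 between -0.018 and 0.018 m) or (y of saucepan in the frame of hob below 0 m and contact force between the fingers and row_right above 0.2 N and y of the grasp point in the frame of right_bar1 between -0.0065 and 0.0065 m and x of the grasp point in the frame of right_bar1 between -0.018 and 0.018 m))).
3. the fingertips, in light contact with the saucepan's row, are on its second bar (within 6.5 mm along the row) (((y of saucepan in the frame of hob above 0 m and contact force between the fingers and row_left above 0.2 N and y of the grasp point in the frame of left_bar1 between -0.0235 and -0.0105 m and x of the grasp point in the frame of left_bar1 between -0.018 and 0.018 m) or (y of saucepan in the frame of hob below 0 m and contact force between the fingers and row_right above 0.2 N and y of the grasp point in the frame of right_bar1 between -0.0235 and -0.0105 m and x of the grasp point in the frame of right_bar1 between -0.018 and 0.018 m))).
4. the fingertips, in light contact with the saucepan's row, are on its third bar (within 6.5 mm along the row) (((y of saucepan in the frame of hob above 0 m and contact force between the fingers and row_left above 0.2 N and y of the grasp point in the frame of left_bar1 between -0.0405 and -0.0275 m and x of the grasp point in the frame of left_bar1 between -0.018 and 0.018 m) or (y of saucepan in the frame of hob below 0 m and contact force between the fingers and row_right above 0.2 N and y of the grasp point in the frame of right_bar1 between -0.0405 and -0.0275 m and x of the grasp point in the frame of right_bar1 between -0.018 and 0.018 m))).
5. the fingertips, in light contact with the saucepan's row, are on its fourth bar (within 6.5 mm along the row) (((y of saucepan in the frame of hob above 0 m and contact force between the fingers and row_left above 0.2 N and y of the grasp point in the frame of left_bar1 between -0.0575 and -0.0445 m and x of the grasp point in the frame of left_bar1 between -0.018 and 0.018 m) or (y of saucepan in the frame of hob below 0 m and contact force between the fingers and row_right above 0.2 N and y of the grasp point in the frame of right_bar1 between -0.0575 and -0.0445 m and x of the grasp point in the frame of right_bar1 between -0.018 and 0.018 m))).
6. the fingertips, in light contact with the saucepan's row, are on its fifth bar (within 6.5 mm along the row) (((y of saucepan in the frame of hob above 0 m and contact force between the fingers and row_left above 0.2 N and y of the grasp point in the frame of left_bar1 between -0.0745 and -0.0615 m and x of the grasp point in the frame of left_bar1 between -0.018 and 0.018 m) or (y of saucepan in the frame of hob below 0 m and contact force between the fingers and row_right above 0.2 N and y of the grasp point in the frame of right_bar1 between -0.0745 and -0.0615 m and x of the grasp point in the frame of right_bar1 between -0.018 and 0.018 m))).
7. the fingertips, in light contact with the saucepan's row, are on its sixth bar (within 6.5 mm along the row) (((y of saucepan in the frame of hob above 0 m and contact force between the fingers and row_left above 0.2 N and y of the grasp point in the frame of left_bar1 between -0.0915 and -0.0785 m and x of the grasp point in the frame of left_bar1 between -0.018 and 0.018 m) or (y of saucepan in the frame of hob below 0 m and contact force between the fingers and row_right above 0.2 N and y of the grasp point in the frame of right_bar1 between -0.0915 and -0.0785 m and x of the grasp point in the frame of right_bar1 between -0.018 and 0.018 m))).
8. the fingertips have lifted off the panel above the sixth bar (within 10 mm along the row, tips 7 mm or more off it) (((y of saucepan in the frame of hob above 0 m and contact force between the fingers and hob below 0.05 N and y of the grasp point in the frame of left_bar6 between -0.01 and 0.01 m and x of the grasp point in the frame of left_bar6 between -0.025 and 0.025 m and z of the grasp point in the frame of left_bar6 between 0.026 and 0.09 m) or (y of saucepan in the frame of hob below 0 m and contact force between the fingers and hob below 0.05 N and y of the grasp point in the frame of right_bar6 between -0.01 and 0.01 m and x of the grasp point in the frame of right_bar6 between -0.025 and 0.025 m and z of the grasp point in the frame of right_bar6 between 0.026 and 0.09 m))).
At the end, for the whole second after the job is handed in: The row has been traced from bar 1 to bar 6 and left there; the hob stands within 10 mm and the pans, jar and mug within 15 mm of where they were, upright and at rest (distance of hob from where it was at the start of the episode below 0.01 m and distance of each of saucepan, frying_pan, jar, mug from where it was at the start of the episode below 0.015 m and angle between each of hob, saucepan, frying_pan, jar, mug's own z axis and vertical below 0.1 rad and linear speed of each of hob, saucepan, frying_pan, jar, mug below 0.01 m/s); the robot touches nothing.
It fails at once if the fingers press on the hob with more than 25 N (contact force between the fingers and hob above 25 N).
It fails at once if the fingers touch the row of the other zone, a row more than 12.5 mm beyond its sixth bar, the blank parts of the panel or the glass top (((contact force between the fingers and row_left above 0.3 N and y of the grasp point in the frame of left_bar6 below -0.0125 m) or (contact force between the fingers and row_right above 0.3 N and y of the grasp point in the frame of right_bar6 below -0.0125 m)) or ((y of saucepan in the frame of hob above 0 m and contact force between the fingers and row_right above 0.5 N) or (y of saucepan in the frame of hob below 0 m and contact force between the fingers and row_left above 0.5 N)) or contact force between the fingers and blank above 0.5 N or contact force between the fingers and glass_top above 0.5 N).
It fails at once if the stroke is broken: the fingertips hover about 5 to 14 mm clear of the saucepan's row between its first and sixth bars (10 mm or more from both) ((y of saucepan in the frame of hob above 0 m and contact force between the fingers and row_left below 0.05 N and y of the grasp point in the frame of left_bar1 between -0.075 and -0.01 m and x of the grasp point in the frame of left_bar1 between -0.018 and 0.018 m and z of the grasp point in the frame of left_bar1 between 0.0235 and 0.0325 m) or (y of saucepan in the frame of hob below 0 m and contact force between the fingers and row_right below 0.05 N and y of the grasp point in the frame of right_bar1 between -0.075 and -0.01 m and x of the grasp point in the frame of right_bar1 between -0.018 and 0.018 m and z of the grasp point in the frame of right_bar1 between 0.0235 and 0.0325 m)).
It fails at once if the hob is shoved more than 10 mm or lifted (distance of hob from where it was at the start of the episode above 0.01 m or height (world z) of hob above 0.006 m).
It fails at once if a pan, the jar or the mug is shifted, lifted or tipped (distance of any of saucepan, frying_pan, jar, mug from where it was at the start of the episode above 0.015 m or angle between any of saucepan, frying_pan, jar, mug's own z axis and vertical above 0.2 rad).
It also fails if it takes over 51 s, if anything falls off the work surface, if the arm or the gripper's body presses on something with over 40 N, if the wrist force passes 120 N, or if a joint passes its speed limit or range.

## Working session

There is one attempt and no reset: what is moved stays moved. The work goes in short steps, Python scripts to look and compute and a shell command to move; the robot and the scene stay as the last step left them, time stands still between calls to the robot, and variables do not carry over. Pictures are saved under pics/ and viewed, at most 10 in all, crops included, and the job is handed in when it is done.

```bash
mkdir -p pics; python3 - <<'E'
from cell import r
import cv2
s=r.sense(); print(s['time'],s['tool_pos'],s['tcp_rot'],s['ft_force'])
for c in ('scene','top'):
    f=r.grab_frame(c); cv2.imwrite(f'pics/{c}0.png',f[:,:,::-1])
    print(c,r.camera_info(c))
    for n in ('saucepan','frying_pan','power_mark','left_bar1','right_bar1','left_bar6','hob','jar','mug'):
        try: print(n,[(round(d['score'],2),[round(float(v),3) for v in d['xyz']]) for d in r.recognise(n,c)])
        except Exception as e: print(n,e)
E
```

```text
0.0 [ 0.17402722 -0.54731561  0.24908467] [-1.79881799e+02 -8.71393164e-03  1.76358086e+01] [-0.13171882 -0.30677715 -0.31635775]
scene {'fx': 607.0913572788684, 'fy': 607.0913572788684, 'cx': 313.6344301951282, 'cy': 236.18836943870855, 'origin': array([1.89862949, 0.50715116, 1.23107256]), 'rotation': array([ 50.15765616,  -1.23920475, 113.86067419])}
saucepan []
frying_pan []
power_mark []
left_bar1 []
right_bar1 []
left_bar6 []
hob []
jar []
mug []
top {'fx': 532.986797674898, 'fy': 532.986797674898, 'cx': 316.1635379811229, 'cy': 235.62408067323264, 'origin': array([ 0.54357016, -0.04907668,  1.37759081]), 'rotation': array([  4.20809666,   0.43831392, -90.40083894])}
saucepan [(0.56, [0.679, 0.103, 0.163])]
frying_pan [(0.71, [0.731, -0.177, 0.07])]
power_mark [(0.65, [0.603, -0.032, 0.063]), (0.3, [0.555, -0.229, 0.064])]
left_bar1 [(0.97, [0.607, -0.025, 0.067]), (0.34, [0.553, -0.231, 0.065])]
right_bar1 [(0.85, [0.603, -0.027, 0.064])]
left_bar6 [(0.97, [0.607, -0.025, 0.067]), (0.34, [0.553, -0.231, 0.065])]
hob [(0.77, [0.603, -0.025, 0.063])]
jar [(0.6, [0.473, 0.327, 0.13])]
mug [(0.84, [0.604, -0.441, 0.036]), (0.64, [0.594, -0.605, 0.048])]
```

View pics/scene0.png

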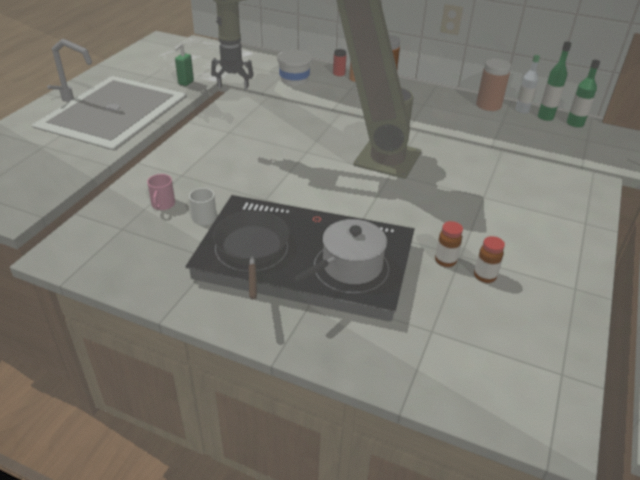

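View pics/top0.png

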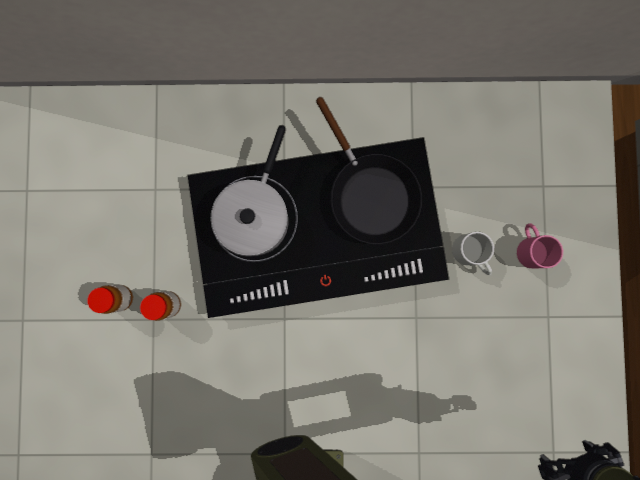

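The scene view is hazy. It shows the saucepan on the robot's left zone and the frying pan on the right. In the top view the saucepan is at (248,216), the power mark at (326,281), left bars run from (232,300) to (286,288), and hob corners are at about (188,175), (424,138), (448,280), (208,318). So the left row is the one to use.

```bash
cat > h.py <<'E'
import numpy as np, cv2
from scipy.spatial.transform import Rotation as R
from scipy.optimize import least_squares
def cam(r,c):
    i=r.camera_info(c); return i,R.from_euler('xyz',i['rotation'],degrees=True).as_matrix()
def proj(r,c,P):
    i,M=cam(r,c); q=(np.atleast_2d(P)-i['origin'])@M
    return np.c_[i['cx']+i['fx']*q[:,0]/-q[:,2], i['cy']-i['fy']*q[:,1]/-q[:,2]]
def ray(r,c,uv,z):
    i,M=cam(r,c); uv=np.atleast_2d(uv)
    d=np.c_[(uv[:,0]-i['cx'])/i['fx'],-(uv[:,1]-i['cy'])/i['fy'],-np.ones(len(uv))]@M.T
    return i['origin']+d*((z-i['origin'][2])/d[:,2])[:,None]
E
python3 - <<'E'
from cell import r
from h import *
f=cv2.imread('pics/top0.png').astype(int)
w=(f.min(2)>110); m=np.zeros(w.shape,np.uint8); m[255:310,222:292]=w[255:310,222:292]; m[250:290,355:430]=w[250:290,355:430]
n,l,st,ce=cv2.connectedComponentsWithStats(m)
k=[i for i in range(1,n) if st[i,4]>5 and st[i,2]<9]
ce=ce[k]; st=st[k]; o=np.argsort(ce[:,0]); ce=ce[o]; print(len(ce),st[o][:,2:5].tolist())
red=(f[:,:,2]-f[:,:,:2].max(2)>50); red[:, :300]=0; red[:,350:]=0
v,u=np.nonzero(red); mk=np.array([(u.min()+u.max())/2,(v.min()+v.max())/2]); print('mark',mk,len(u),np.ptp(u),np.ptp(v), u.mean(),v.mean())
rs=r.silhouettes('hob','top')
W=ray(r,'top',np.vstack([mk,ce]),.064); print(np.round(W,4).tolist())
c=ray(r,'top',[(188,175),(424,138),(448,280),(208,318)],.064)
H=np.array([[-135,0]]+[[-135,235-17*i] for i in range(9)]+[[-135,-99-17*i] for i in range(9)])/1e3
HC=np.array([[180,300],[180,-300],[-180,-300],[-180,300]])/1e3
def fit(A,B):
    g=lambda p:((np.c_[np.cos(p[2])*A[:,0]-np.sin(p[2])*A[:,1],np.sin(p[2])*A[:,0]+np.cos(p[2])*A[:,1]]+p[:2])-B)
    s=least_squares(lambda p:g(p).ravel(),[.6,0,0]); return s.x,g(s.x)
p2,e2=fit(HC,c[:,:2]); print('corners',p2,np.round(e2*1e3,1).tolist())
if len(ce)==18:
    p,e=fit(H,W[:,:2]); print('bars',p,np.degrees(p[2])); print(np.round(e*1e3,1).tolist())
    Rz=lambda a:np.array([[np.cos(a),-np.sin(a)],[np.sin(a),np.cos(a)]])
    for q in (p,p2):
        t=lambda x,y:Rz(q[2])@[x,y]+q[:2]
        print([np.round(t(-.135,y),4).tolist() for y in (0,.235,.15)])
    t=lambda x,y:np.r_[Rz(p[2])@[x,y]+p[:2],.064]
    print('scene proj mark',proj(r,'scene',t(-.135,0)))
    f2=cv2.imread('pics/scene0.png').astype(int); rd=(f2[:,:,2]-f2[:,:,:2].max(2)>20); rd[:205]=0; rd[230:]=0; rd[:,:300]=0; rd[:,335:]=0
    v,u=np.nonzero(rd); print(len(u),u.mean(),v.mean())
E
```

```text
19 [[4, 4, 13], [4, 6, 18], [4, 7, 21], [4, 8, 24], [4, 10, 29], [5, 10, 33], [5, 11, 38], [5, 13, 42], [5, 14, 46], [7, 5, 31], [3, 4, 12], [4, 5, 17], [4, 6, 20], [5, 8, 27], [4, 9, 29], [4, 10, 32], [5, 12, 39], [5, 13, 43], [6, 14, 46]]
mark [325. 280.] 59 10 10 325.135593220339 280.40677966101697
[[0.5309, -0.0606, 0.064], [0.4826, 0.1693, 0.064], [0.4872, 0.1527, 0.064], [0.4913, 0.136, 0.064], [0.4953, 0.1195, 0.064], [0.4993, 0.1027, 0.064], [0.5037, 0.0862, 0.064], [0.5074, 0.0698, 0.064], [0.5109, 0.0531, 0.064], [0.5158, 0.0367, 0.064], [0.465, 0.03, 0.064], [0.5338, -0.1613, 0.064], [0.5375, -0.1775, 0.064], [0.5407, -0.1942, 0.064], [0.5454, -0.2107, 0.064], [0.5495, -0.227, 0.064], [0.5528, -0.2438, 0.064], [0.5575, -0.2604, 0.064], [0.5611, -0.2769, 0.064], [0.565, -0.2935, 0.064]]
corners [ 0.6616198  -0.04190859  0.14821337] [[0.9, 2.1], [0.9, -0.9], [-0.9, -3.0], [-0.9, 1.8]]
```

```bash
cat > f.py <<'E'
from h import *
def hobfit(r,bars,mk,corn):
    """bars 18 px centroids; bars bottom-aligned: x offset a+b*k free"""
    B=ray(r,'top',bars,.064)[:,:2]; M=ray(r,'top',mk,.064)[:,:2]; C=ray(r,'top',corn,.064)[:,:2]
    k=np.tile(np.arange(9),2); Y=np.r_[235-17*np.arange(9),-99-17*np.arange(9)]/1e3
    HC=np.array([[180,300],[180,-300],[-180,-300],[-180,300]])/1e3
    def g(p):
        inv=lambda P:(P-p[:2])@np.array([[np.cos(p[2]),-np.sin(p[2])],[np.sin(p[2]),np.cos(p[2])]])
        return inv(B)-np.c_[-.135+p[3]+p[4]*k,Y], inv(M)-[[-.135,0]], (inv(C)-HC)
    s=least_squares(lambda p:np.concatenate([g(p)[0].ravel(),g(p)[1].ravel(),.5*g(p)[2].ravel()]),[.66,-.04,.15,0,0])
    return s.x,g(s.x)
E
python3 - <<'E'
from cell import r
from f import *
f=cv2.imread('pics/top0.png').astype(int)
w=(f.min(2)>110); m=np.zeros(w.shape,np.uint8); m[255:310,222:292]=w[255:310,222:292]; m[250:290,355:430]=w[250:290,355:430]
n,l,st,ce=cv2.connectedComponentsWithStats(m)
k=[i for i in range(1,n) if st[i,4]>5 and st[i,2]<9]; ce=ce[k]; ce=ce[np.argsort(ce[:,0])]; ce=np.delete(ce,9,0)
p,e=hobfit(r,ce,[325.1,280.2],[(188,175),(424,138),(448,280),(208,318)])
print(p,np.degrees(p[2]))
for x in e: print(np.round(x*1e3,1).tolist())
c,s=np.cos(p[2]),np.sin(p[2]); t=lambda x,y:np.array([p[0]+c*x-s*y,p[1]+s*x+c*y,.064])
for y in (0,.235,.15): print(y,np.round(t(-.135,y),4))
print('scene proj mark',proj(r,'scene',t(-.135,0)))
f2=cv2.imread('pics/scene0.png').astype(int); d=f2[:,:,2]-f2[:,:,:2].max(2); d=d[205:230,300:335]
v,u=np.nonzero(d>20); print(len(u),u.mean()+300,v.mean()+205)
cur=r.sense(); T=R.from_euler('xyz',cur['tcp_rot'],degrees=True).as_matrix()
print('tool axes',np.round(T,4).tolist())
print('shift to 60mm above mark in tool units',(T.T@(t(-.135,0)+[0,0,.08]-cur['tool_pos']))/.03)
E
```

```text
[ 0.66273009 -0.04129991  0.14973531 -0.01097745  0.00149217] 8.579201069728093
[[-0.7, 0.1], [-0.1, -0.0], [-0.0, -0.1], [-0.1, -0.1], [-0.1, -0.2], [0.3, -0.2], [0.0, -0.0], [-0.5, 0.0], [0.4, 0.0], [0.6, -0.4], [0.4, -0.0], [-0.5, 0.0], [0.2, -0.0], [0.4, 0.3], [-0.4, 0.1], [0.3, 0.1], [-0.1, 0.2], [-0.2, 0.2]]
[[1.2, 0.4]]
[[-1.9, -2.7], [-2.4, 0.3], [-0.3, 2.7], [-0.1, -2.1]]
0 [ 0.5292 -0.0614  0.064 ]
0.235 [0.4942 0.1709 0.064 ]
0.15 [0.5069 0.0869 0.064 ]
scene proj mark [[316.43326781 219.0442874 ]]
39 316.4102564102564 218.56410256410257
tool axes [[0.953, 0.303, 0.0], [0.303, -0.953, 0.0], [0.0, -0.0, -1.0]]
shift to 60mm above mark in tool units [ 16.1923869  -11.87021654   3.53359982]
```

The hob pose fits to about 1 mm and the scene camera agrees: hob at (0.6627, -0.0413), yaw 8.58°. Approaching with the fingers shutting.

```bash
python3 -m crank '[[[0.5,-0.35,0],[0,0,0],0],[[1,-0.73,0],[0,0,0],0],[[1,-0.73,0],[0,0,0],0],[[1,-0.73,0],[0,0,0],0],[[1,-0.73,0],[0,0,0],0],[[1,-0.73,0],[0,0,0],0],[[1,-0.73,0],[0,0,0],0],[[1,-0.73,0],[0,0,0],0],[[1,-0.73,0],[0,0,0],0],[[1,-0.73,0],[0,0,0],0],[[1,-0.73,0],[0,0,0],0],[[1,-0.73,0],[0,0,0],0]]' 20 && python3 -m crank '[[[1,-0.74,0.2],[0,0,0],0],[[1,-0.75,0.5],[0,0,0],0],[[1,-0.75,0.5],[0,0,0],0],[[1,-0.75,0.5],[0,0,0],0],[[0.7,-0.5,0.5],[0,0,0],0],[[0,0,0.5],[0,0,0.3],0],[[0,0,0.5],[0,0,0.3],0],[[0,0,0.3],[0,0,0.3],0],[[0,0,0],[0,0,0],0],[[0,0,0],[0,0,0],0]]'; cat > g.py <<'E'
from cell import r
from h import *
import sys
s=r.sense(); T=R.from_euler('xyz',s['tcp_rot'],degrees=True).as_matrix()
p=np.array([0.66273,-0.0413]);a=.14974;c,q=np.cos(a),np.sin(a)
d=s['tool_pos'][:2]-p; print('t',s['time'],'hob xy mm',np.round([1e3*(c*d[0]+q*d[1]),1e3*(-q*d[0]+c*d[1])],2),'z',s['tool_pos'][2],'rot',np.round(s['tcp_rot'],2),'F',np.round(s['ft_force'],2),'w',s['grip_width'])
for n,y in(('mark',0),('b1',.235),('b6',.15)):
    t=np.array([p[0]-c*.135-q*y,p[1]-q*.135+c*y,.083]); print(n,np.round(T.T@(t-s['tool_pos'])/.03,3))
E
python3 g.py
```

```text
time: 2.55
tool_pos: [0.4271, -0.2016, 0.2501]
tcp_rot: [-180.0, -0.0, 17.7]
ft_force: [0.5, -0.7, 0.0]
grip_width: -0.001
gripper_force: 0.0
time: 3.8
tool_pos: [0.5295, -0.0609, 0.1455]
tcp_rot: [180.0, -0.0, 8.7]
ft_force: [-0.7, 0.7, -0.2]
grip_width: 0.002
gripper_force: 0.0
t 3.8 hob xy mm [-134.71    0.5 ] z 0.14546556314010464 rot [ 1.8e+02 -3.0e-02  8.7e+00] F [-0.7   0.75 -0.19] w 0.0023093613326472667
mark [-0.011  0.017  2.082]
b1 [ 6.000e-03 -7.817e+00  2.082e+00]
b6 [-0.    -4.983  2.082]
```

```bash
python3 -m crank '[[[0,0,0.5],[0,0,0],0],[[0,0,0.7],[0,0,0],0],[[0,0,0.5],[0,0,0],0],[[0,0,0.2],[0,0,0],0],[[0,0,0.05],[0,0,0],0],[[0,0,0.05],[0,0,0],0],[[0,0,0],[0,0,0],0],[[0,0,0],[0,0,0],0]]'; python3 g.py
```

```text
time: 4.8
tool_pos: [0.5297, -0.0614, 0.0854]
tcp_rot: [180.0, -0.0, 8.6]
ft_force: [-0.1, 0.4, 0.3]
grip_width: -0.001
gripper_force: 0.0
t 4.8 hob xy mm [-1.3452e+02 -6.0000e-02] z 0.08542677526113052 rot [ 1.7998e+02 -5.0000e-02  8.6400e+00] F [-0.07  0.45  0.26] w -0.0008556876888439003
mark [-0.016 -0.002  0.081]
b1 [-0.008 -7.835  0.079]
b6 [-0.011 -5.002  0.08 ]
```

```bash
python3 -m crank '[[[0,0,0.03],[0,0,0],0],[[0,0,0.03],[0,0,0],0],[[0,0,0.03],[0,0,0],0],[[0,0,0.02],[0,0,0],0],[[0,0,0],[0,0,0],0],[[0,0,0],[0,0,0],0]]'; python3 g.py
```

```text
time: 5.55
tool_pos: [0.5294, -0.0614, 0.0819]
tcp_rot: [180.0, -0.0, 8.6]
ft_force: [-1.4, -0.4, 3.5]
grip_width: 0.003
gripper_force: 2.0
t 5.55 hob xy mm [-1.3479e+02  4.0000e-02] z 0.08187135608541041 rot [180.    -0.     8.63] F [-1.41 -0.35  3.48] w 0.0025562443673616234
mark [-0.007  0.001 -0.038]
b1 [ 0.    -7.832 -0.038]
b6 [-2.000e-03 -4.999e+00 -3.800e-02]
```

```bash
python3 -m crank '[[[0,0,0],[0,0,0],0],[[0,0,0],[0,0,0],0],[[0,0,0],[0,0,0],0],[[0,0,0],[0,0,0],0],[[0,0,0],[0,0,0],0],[[0,0,0],[0,0,0],0],[[0,0,-0.2],[0,0,0],0],[[0,0,-0.5],[0,0,0],0],[[0,0,-0.6],[0,0,0],0],[[0,0,-0.5],[0,0,0],0],[[0,0,0],[0,0,0],0]]' && python3 -m crank '[[[0,-0.4,0],[0,0,0],0],[[0,-0.8,0],[0,0,0],0],[[0,-1,0],[0,0,0],0],[[0,-1,0],[0,0,0],0],[[0,-1,0],[0,0,0],0],[[0,-1,0],[0,0,0],0],[[0,-1,0],[0,0,0],0],[[0,-0.9,0],[0,0,0],0],[[0,-0.53,0],[0,0,0],0],[[0,-0.2,0],[0,0,0],0],[[0,0,0],[0,0,0],0],[[0,0,0],[0,0,0],0]]'; python3 g.py
```

```text
time: 6.92
tool_pos: [0.5306, -0.0616, 0.1374]
tcp_rot: [179.9, -0.2, 8.6]
ft_force: [-0.5, 0.2, -0.3]
grip_width: -0.001
gripper_force: 0.0
time: 8.43
tool_pos: [0.4943, 0.1702, 0.1356]
tcp_rot: [180.0, 0.0, 8.6]
ft_force: [-0.6, -0.4, 0.7]
grip_width: -0.002
gripper_force: 0.0
t 8.425 hob xy mm [-135.03  234.23] z 0.13564242702228507 rot [1.7998e+02 1.0000e-02 8.5900e+00] F [-0.58 -0.42  0.73] w -0.001980082257748881
mark [-1.000e-03  7.807e+00  1.757e+00]
b1 [ 1.000e-03 -2.600e-02  1.755e+00]
b6 [0.    2.807 1.756]
```

```bash
python3 -m crank '[[[0,-0.03,0.4],[0,0,0],0],[[0,0,0.6],[0,0,0],0],[[0,0,0.4],[0,0,0],0],[[0,0,0.2],[0,0,0],0],[[0,0,0.06],[0,0,0],0],[[0,0,0.03],[0,0,0],0],[[0,0,0.03],[0,0,0],0],[[0,0,0.03],[0,0,0],0],[[0,0,0.03],[0,0,0],0],[[0,0,0.02],[0,0,0],0],[[0,0,0],[0,0,0],0],[[0,0,0],[0,0,0],0]]'; python3 g.py
```

```text
time: 9.93
tool_pos: [0.4942, 0.1718, 0.0819]
tcp_rot: [-180.0, -0.0, 8.6]
ft_force: [-0.9, -1.1, 2.9]
grip_width: -0.0
gripper_force: 1.9
t 9.925 hob xy mm [-134.85  235.88] z 0.08194943512179514 rot [-1.7999e+02 -3.0000e-02  8.6400e+00] F [-0.88 -1.06  2.88] w -7.488079786434675e-05
mark [-0.013  7.863 -0.036]
b1 [-0.005  0.029 -0.035]
b6 [-0.008  2.863 -0.035]
```

```bash
python3 -m crank '[[[0,0.1,0],[0,0,0],0],[[0,0.15,0],[0,0,0],0],[[0,0.2,0],[0,0,0],0],[[0,0.2,0],[0,0,0],0],[[0,0.2,0],[0,0,0],0],[[0,0.2,0],[0,0,0],0],[[0,0.2,0],[0,0,0],0],[[0,0.2,0],[0,0,0],0],[[0,0.2,0],[0,0,0],0],[[0,0.2,0],[0,0,0],0],[[0,0.15,0],[0,0,0],0],[[0,0.1,0],[0,0,0],0]]'; python3 g.py
```

```text
time: 11.42
tool_pos: [0.5035, 0.1092, 0.0817]
tcp_rot: [-180.0, 0.0, 8.6]
ft_force: [-0.0, 2.2, 4.3]
grip_width: 0.004
gripper_force: 2.3
t 11.425 hob xy mm [-134.99  172.53] z 0.08168437248755722 rot [-1.80e+02  1.00e-02  8.62e+00] F [-0.    2.22  4.26] w 0.003530325899109425
mark [-5.000e-03  5.751e+00 -4.400e-02]
b1 [ 1.000e-03 -2.082e+00 -4.400e-02]
b6 [-0.001  0.751 -0.044]
```

```bash
python3 -m crank '[[[0,0.1,0],[0,0,0],0],[[0,0.15,0],[0,0,0],0],[[0,0.15,0],[0,0,0],0],[[0,0.15,0],[0,0,0],0],[[0,0.1,0],[0,0,0],0],[[0,0.07,0],[0,0,0],0],[[0,0.02,0],[0,0,0],0],[[0,0,0],[0,0,0],0],[[0,0,0],[0,0,0],0]]'; python3 g.py
```

```text
time: 12.55
tool_pos: [0.5068, 0.0874, 0.0817]
tcp_rot: [180.0, 0.0, 8.7]
ft_force: [-0.6, 2.2, 5.0]
grip_width: 0.001
gripper_force: 2.3
t 12.55 hob xy mm [-134.97  150.52] z 0.08170754700623625 rot [179.98   0.     8.65] F [-0.57  2.17  4.96] w 0.0007337584626805166
mark [-0.007  5.017 -0.041]
b1 [ 0.003 -2.816 -0.044]
b6 [-0.001  0.017 -0.043]
```

Within 1 mm of bar 6 at about 5 N. Lifting straight off.

```bash
python3 -m crank '[[[0,0,-0.2],[0,0,0],0],[[0,0,-0.4],[0,0,0],0],[[0,0,-0.4],[0,0,0],0],[[0,0,-0.4],[0,0,0],0],[[0,0,-0.3],[0,0,0],0],[[0,0,0],[0,0,0],0],[[0,0,0],[0,0,0],0],[[0,0,-0.8],[0,0,0],0],[[0,0,-0.9],[0,0,0],0],[[0,0,-0.8],[0,0,0],0],[[0,0,0],[0,0,0],0],[[0,0,0],[0,0,0],0]]'; python3 g.py; python3 - <<'E'
from cell import r
import cv2
cv2.imwrite('pics/top1.png',r.grab_frame('top')[:,:,::-1])
E
```

```text
time: 14.05
tool_pos: [0.5061, 0.0874, 0.2066]
tcp_rot: [-180.0, 0.1, 8.6]
ft_force: [0.2, 0.1, -0.3]
grip_width: -0.001
gripper_force: 0.0
t 14.05 hob xy mm [-135.71  150.66] z 0.20661271460605762 rot [-1.7999e+02  1.1000e-01  8.6300e+00] F [ 0.18  0.13 -0.26] w -0.0007587063353292982
mark [0.027 5.022 4.12 ]
b1 [ 0.034 -2.811  4.121]
b6 [0.031 0.022 4.12 ]
```

View pics/top1.png

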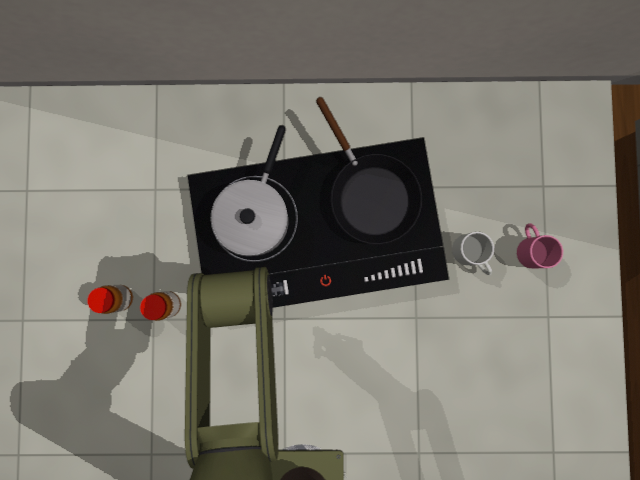

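Nothing has shifted: the hob corners are still at (188,175) and (424,138), the mark at (326,281) and the pan at (248,216). The arm is clear.

```bash
python3 -c "
from cell import r
print(r.close_job())"
```

```text
the job is handed in; nothing more can be done
None
```

I pressed the power key for about a second, slid up the saucepan's (left) row from bar 1 to bar 6 at about 3–5 N, and lifted straight off. The final picture shows nothing moved. The job is handed in, but it returned no verdict.

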